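# Hitch the lamp carriage and arm the lamp supply

## Robot

A 7-joint arm with a two-finger parallel gripper is mounted at the origin on the work surface. World frame = base frame: x ahead of the robot, y to its left, z up, the work surface at z = 0. Lengths are in m, angles in rad, forces in N, time in s.
With the tool pointing down it reaches from about 0.425 to 0.875 m from the base axis. Payload 8.4 kg.
Tool frame: the origin (TCP) lies at the very end of the fingers, on their centre line; the grasp point (between the pads) lies 19 mm behind it; z points along the fingers, y is the direction in which the jaws open and shut (so a half turn about z gives the same grasp; the last joint's range is limited). The gripper opens to 87 mm and grips with 3 to 60 N. Pads are 19 mm wide; open, the fingers measure 117 mm over their backs; the gripper's body (75 mm by 190 mm) begins 51 mm behind the grasp point.
Start: joints at [1.097, 0.333, 0.04, 1.465, -0.013, 1.343, -0.059], TCP at [0.238, -0.605, 0.223] pointing down, gripper open.
Joint ranges: [-2.58, 2.58], [-0.38, 2.09], [-1.3, 1.39], [0.25, 2.4], [-1.5, 4.64], [0.08, 2.09], [-2.65, 2.65]. Speed limits (rad/s): [2.22, 2.22, 2.79, 2.79, 3.14, 3.14, 3.14].

## Interface

Orientations are given as a unit quaternion [x, y, z, w].
In Python, from rig import r gives the robot as it stands.
- The arm moves only by the tool apply_moves, never from a script. Its arguments are lists of equal length, an entry for each row: "gripper": the closure, from 0 (fully open) to 1 (shut); "delta_pos": the shift along the tool's x, y, z in mm, a list of three; "turn": the turn about the tool's z in degrees. In form: {"gripper": [gripper, ...], "delta_pos": [[x, y, z], ...], "turn": [turn, ...]}. A call has 1 to 12 rows; each row is the pose to reach, as a shift and turn from the pose commanded when the call began, along the tool's axes at that moment; what a row does not reach only later rows make up. A row lasts 1/10 s, in which the tool goes at most 50 mm and 8.59 degrees, less where a joint would pass 70% of its speed; a pose out of reach is approached as far as the arm can. A call with a gripper value outside its range is refused whole. The fingers move at their own pace and stop on an object; "grip_force" is the grip in N (left out, the last holds). Time passes only in rows, so rows that repeat a pose let the fingers close. It gives the time, the measured TCP pose, the force and the opening at its end, in the units of the state.
- r.read_state(): the state, without advancing time (a new reading comes with each control period).
- r.camera(name): name is "side" or "top"; returns a dict with "img" (384x512x3 uint8, red, green, blue), "fx", "fy", "cx", "cy" (pixels), "k1" (the pictures are not rectified: a ray, as slopes to the right and down, at radius r is drawn at 1 + k1 r^2 times it, then the intrinsics apply), "origin" and "attitude" of the camera in the world. Camera axes: x right, y down, z forward; pixel columns grow to the right and rows downward; lengths in m; the calibration is good to about 2 mm. A picture is of the moment at which its call begins. There is no depth.
- r.job_done(): hands the job in, once; it reports no verdict.
Trained networks look in the newest picture that a camera, given by its name, has taken for a name from the list of things; names that differ only in an ending like _2 or _b are one class to them, and where a whole thing is asked for, a point or a joint stands for the part that bears it (a point fixed in the world has none). Each returns a list of dicts, best first, with "confidence" (0 to 1); they miss things now and then, are a little off and sometimes report something else, mostly with a low value. They report only what shows in the picture. A call takes as long as a camera call. They do not tell look-alikes from the thing itself.
- r.recognise(camera, name): "point" ([column, row] in pixels, amid what is visible of it).
The state is a dict: "time": time; "joints": joint angles; "qvel": joint speeds; "joint_torque": joint torques, N m; "position": TCP position; "tool_rot": TCP orientation; "wrist_force": force on the tool from outside, world axes, zero at the start; "torque": the same for the moment, N m; "finger_gap": finger opening in m.
Only numpy, scipy, OpenCV 4.12 (cv2) and the standard library are available. Lean on these libraries where they do the work, as an engineer would, in place of code of your own. Each camera call takes 0.05 s, during which the arm holds its last target.

## Task

Bring the microscope's lamp into service. First push the lamp carriage along its rails until its hook takes the upright pin and the sprung latch snaps shut behind the pin; then, on the supply box, lift the sprung guard well clear of the toggle, flip the toggle under it fully over to the far side (towards the guard's hinge), and let the guard drop shut again. Leave the other things on the bench, and the weight on the supply box, where they are.

Things in the scene. Friction and masses are not known exactly. Their poses are not given: they have to be found in the camera images.
- dock: Fixed aluminium base, 290 x 120 x 12 mm, with two low dark rails (tops 26 mm above the bench) along its x. Origin: on the bench, below the middle of the rails. +x is the way the carriage is pushed (roughly away from the robot), z up. The pin stands on it at x +88 mm, y 0. The carriage's rear push plate stands at x -122 mm (rear face) when the carriage joint is 0; the area behind the plate is free.
- carriage (a joint): Travel of the lamp carriage along the dock's +x, m: 0 at the rear, 0.110 at its firm front stop. It starts at 0 to 0.03. The carriage (0.8 kg, black finned lamp on a dark sled) slides stiffly, about 3 N, some N more while the pin pushes the latch aside. The latch has passed the pin from about 0.10; at 0.110 the carriage is fully home.
- push_plate (a point): Centre of the rear face of the carriage's upright grey push plate, about 67 mm above the bench. The plate is 84 mm wide (dock y), 8 mm thick and reaches from 14 to 97 mm above the bench; behind it (dock +x) the lamp's fins reach 93 mm. Push here along dock +x.
- pin (a point): Middle (27 mm above the bench) of the fixed upright steel pin, 12 mm diameter, its top 46 mm above the bench.
- latch (a joint): Angle of the 26 mm bar latch that closes the mouth of the carriage's hook, rad: 0 shut (square across the mouth, where a stop holds it from swinging outwards), up to 1.5 swung inwards. A light spring shuts it. The hook is a flat fork at the carriage's front, mouth 26 mm wide, about 27 mm above the bench; the fork's tip leads the push plate by 142 mm.
- supply: Fixed white supply box: 125 mm along its x (from -40 to +85 mm), 190 mm along y, top panel 105 mm above the bench. Origin: on the bench. Its front (-x, at x -40 mm) faces roughly to the robot. The guarded switch is centred on y +40 mm; a low black dial (fixed, 16 mm high) stands at y -62 mm and a loose brass weight at about y -50 mm.
- guard (a joint): Angle of the guard over the toggle, rad: 0 shut, up to 1.9 lifted. Hinged on its far edge on an axis along the box's y at box x -10 mm, 134 mm above the bench. A spring always closes it: about 1.5 N at the lip to start lifting, 2.9 N when lifted by 1 rad; it does not stay up unless held. Its surface is smooth and slippery.
- guard_lip (a point): Middle of the guard's front edge, the free lip, 46 mm from the hinge axis. The dark steel lip is 56 mm wide, 4 mm thick, its underside 132 mm above the bench when shut; it overhangs the front of the box by 16 mm (box x -56 to -40 mm) with nothing beneath it down to the bench.
- guard_hinge (a point): Middle of the guard's hinge axis. The guard is a clear top plate with dark side skirts hanging 22 mm down (50 mm apart inside, box x -38 to -6 mm when shut); its front is open. Shut fingers tilted some 40 degrees, pointing forwards and down, can go under the lip, lift it, and reach in to the toggle while the guard rests on them.
- toggle (a joint): Angle of the toggle lever, rad: 0 off (leaning 0.3 rad to the box's -x), 0.6 on (leaning 0.3 rad to +x). It is stiff (about 2 N at its tip) and stays where it is left, so push it right over to its stop.
- toggle_tip (a point): Tip of the steel toggle lever: 20 mm long, 8 mm thick at the head. It turns about an axis along the box's y at box x -34 mm, y +40 mm, 105 mm above the bench (panel height); when off the tip is at box x -40 mm, 124 mm above the bench; when on at x -28 mm.
- bottle: Bystander: capped bottle, 60 mm diameter, 130 mm high, beside the supply box (y about -135 mm of it). Origin: centre of its underside.
- jar: Bystander: jar, 56 mm diameter, 70 mm high, beside the dock's far end (dock y about +105 mm). Origin: centre of its underside.
- brush: Bystander: brush 160 mm long lying along the dock (dock y about -105 mm). Origin: under its middle.
- eyepiece: Bystander: black stepped eyepiece, 42 mm diameter, 42 mm high, between dock and box. Origin: centre of its underside.
- clamp: Bystander: small steel clamp block 50 x 60 x 44 mm, at the far side of the bench. Origin: centre of its underside.
- weight: Bystander: brass weight, 28 mm diameter, 34 mm high, on the supply box. Origin: centre of its underside.
Things that resemble listed ones, but are neither listed nor needed, are in the scene too. What is shaped like the supply but orange or purple is not meant.

How it is judged:
On the way, in this order (a step that is already met when the one before it is completed fails the run):
1. the hook has taken the pin and its latch is shut behind it (value of joint carriage above 0.088 m and value of joint latch below 0.15 rad and value of joint toggle below 0.2 rad), for 0.2 s.
2. the guard is lifted while the toggle is still off (value of joint guard above 0.3 rad and value of joint toggle below 0.2 rad), for 0.1 s.
3. the toggle is flipped to the far side (value of joint toggle above 0.48 rad), for 0.1 s.
4. the guard has dropped shut with the toggle on (value of joint guard below 0.06 rad and value of joint toggle above 0.48 rad), for 0.2 s.
At the end, for the whole second after the job is handed in: The carriage is at 0.088 m or more with the latch shut (below 0.15 rad) behind the pin, the toggle is on (above 0.48 rad), the guard is shut (below 0.06 rad) (all of step 4 and value of joint carriage above 0.088 m and value of joint latch below 0.15 rad); the robot touches nothing.
It fails at once if a bystander (bottle, jar, brush, eyepiece, clamp or weight) is moved more than 30 mm (distance of any of bottle, jar, brush, eyepiece, clamp, weight from where it was at the start of the episode above 0.03 m).
It fails at once if an upright bystander (bottle, jar, eyepiece, weight) is tipped over (angle between any of bottle, jar, eyepiece, weight's own z axis and vertical above 0.6 rad).
It also fails if it takes over 48 s, if anything falls off the work surface, if the arm or the gripper's body presses on something with over 40 N, if the wrist force passes 120 N, or if a joint passes its speed limit or range.

## Working session

There is one attempt and no reset: what is moved stays moved. The work goes in short steps, Python scripts to look and compute and a tool call to move; the robot and the scene stay as the last step left them, time stands still between calls to the robot, and variables do not carry over. Pictures are saved under pics/ and viewed, and the job is handed in when it is done.

Besides the shell and the picture viewer there is one more tool, called after "Request:" in YAML: its name, and indented under it one key for each argument. apply_moves: Moves the arm, as the interface text tells. Its arguments: {"type":"object","properties":{"gripper":{"type":"array","items":{"type":"number"}},"delta_pos":{"type":"array","items":{"type":"array","items":{"type":"number"}}},"turn":{"type":"array","items":{"type":"number"}},"grip_force":{"type":"number"}},"required":["gripper","delta_pos","turn"]}

```bash
ls; mkdir -p pics
python3 - <<'E'
from rig import r
import cv2,pickle
s=r.read_state();print(s)
d={}
for c in("side","top"):
    k=r.camera(c);d[c]=k;cv2.imwrite(f"pics/{c}0.png",k["img"][:,:,::-1])
    print(c,{a:b for a,b in k.items() if a!="img"})
    for n in("dock","push_plate","pin","latch","supply","guard","guard_lip","guard_hinge","toggle_tip","toggle","bottle","jar","brush","eyepiece","clamp","weight","carriage"):
        print(c,n,[( [round(x) for x in q["point"]],round(q["confidence"],2)) for q in r.recognise(c,n)])
pickle.dump(d,open("d0.pkl","wb"))
E
```

```text
pics
{'time': 0.0, 'joints': array([ 1.09681362,  0.33388999,  0.03987445,  1.46627006, -0.01342898,
        1.34327282, -0.05851205]), 'qvel': array([-7.95352880e-04,  1.46387749e-04, -3.46342360e-04, -1.54388169e-03,
        5.20601416e-04, -6.09912859e-05, -2.61967894e-04]), 'joint_torque': array([-1.86209149e-04, -6.56348991e+01,  1.33543354e+00, -4.03804028e+01,
       -5.96252619e-02,  4.48154449e-02,  1.63193172e-04]), 'position': array([ 0.23775968, -0.60446056,  0.22167337]), 'tool_rot': array([ 9.82496649e-01,  1.86278597e-01, -1.85045380e-04, -7.65061333e-04]), 'wrist_force': array([ 0.50316805, -0.0390276 , -0.20469347]), 'torque': array([-0.00885937,  0.00440816,  0.0534966 ]), 'finger_gap': 0.08674862697254156}
side {'fx': 370.9385640914188, 'fy': 370.9385640914188, 'cx': 255.53611293999865, 'cy': 190.3820343679772, 'k1': -0.08382128925050392, 'origin': array([0.3904627 , 0.88365501, 0.6346346 ]), 'attitude': array([-0.07733323,  0.87025653, -0.48333054,  0.05536003])}
side dock [([268, 167], 0.95)]
side push_plate [([267, 160], 0.88)]
side pin [([266, 166], 0.66)]
side
[... 1005 characters left out ...]
182], 0.69)]
top pin [([329, 169], 0.7)]
top latch []
top supply [([195, 173], 0.97), ([128, 254], 0.75), ([208, 252], 0.64)]
top guard [([120, 272], 0.72), ([198, 263], 0.65), ([178, 185], 0.64), ([227, 164], 0.26)]
top guard_lip [([194, 264], 0.83), ([173, 185], 0.76), ([115, 272], 0.69), ([191, 170], 0.46)]
top guard_hinge [([117, 272], 0.81), ([178, 186], 0.54), ([195, 262], 0.54)]
top toggle_tip []
top toggle []
top bottle [([229, 166], 0.5), ([330, 167], 0.46)]
top jar [([298, 153], 0.71), ([331, 168], 0.22)]
top brush [([357, 151], 0.59)]
top eyepiece [([266, 216], 0.49)]
top clamp [([258, 132], 0.7)]
top weight [([178, 187], 0.6)]
top carriage [([332, 183], 0.74), ([326, 173], 0.62)]
```

View pics/side0.png

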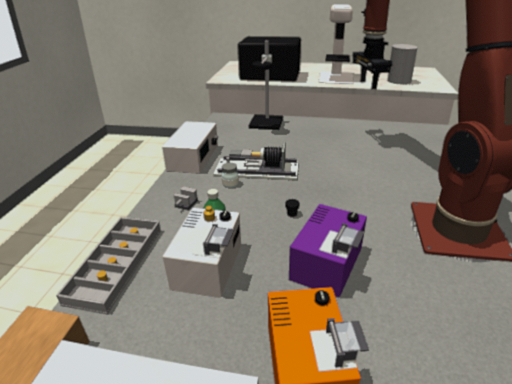

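View pics/top0.png

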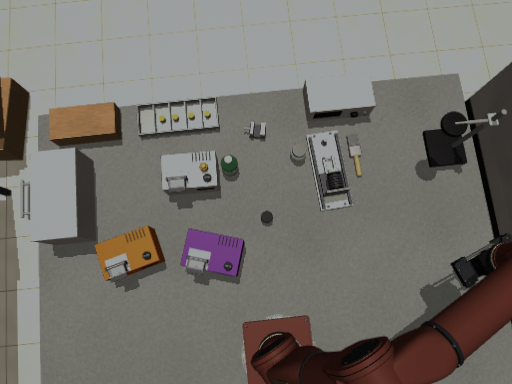

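Run:
```python
import cv2
a=cv2.imread("pics/top0.png")
cv2.imwrite("pics/topA.png",cv2.resize(a[120:300,90:290],None,fx=4,fy=4,interpolation=2)[:600] if 0 else cv2.resize(a[130:280,150:290],(700,750))[:600])
cv2.imwrite("pics/topB.png",cv2.resize(a[120:250,270:400],(600,600),interpolation=2))
b=cv2.imread("pics/side0.png")
cv2.imwrite("pics/sideA.png",cv2.resize(b[120:290,160:370],(740,600),interpolation=2))
```

```text
(no output)
```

View pics/topA.png

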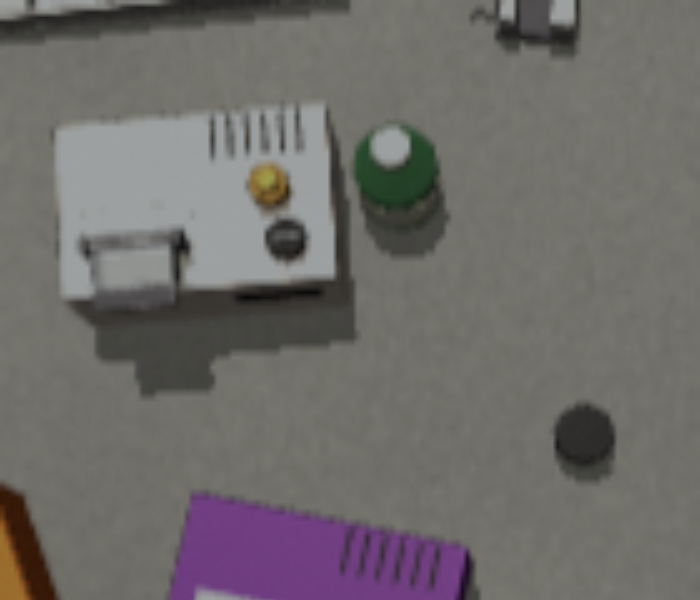

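View pics/topB.png

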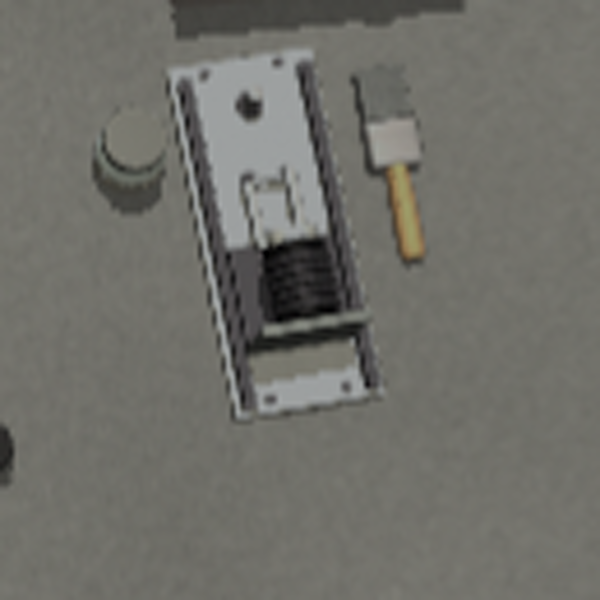

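View pics/sideA.png

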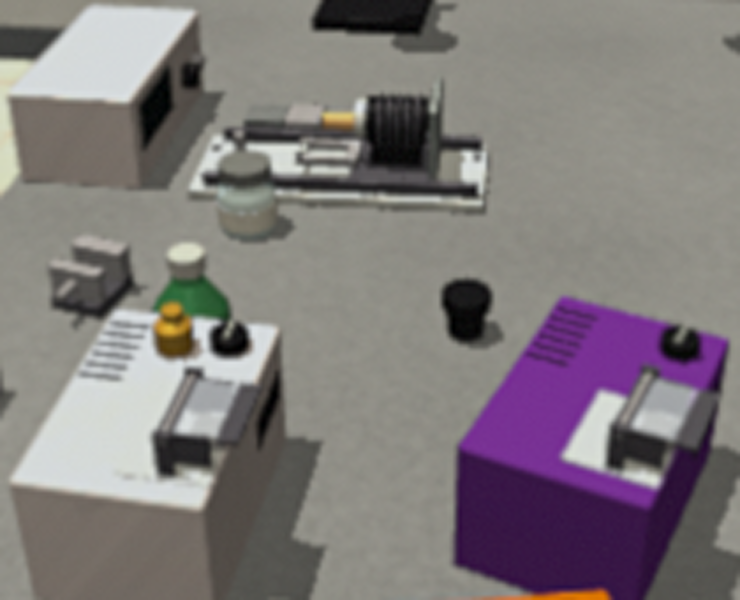

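```bash
cat > h.py <<'E'
import numpy as np,pickle
from scipy.spatial.transform import Rotation as R
from scipy.optimize import least_squares
D=pickle.load(open("d0.pkl","rb"))
def proj(c,P):
    k=D[c];p=R.from_quat(k["attitude"]).inv().apply(np.atleast_2d(P)-k["origin"])
    s=p[:,:2]/p[:,2:];f=1+k["k1"]*(s**2).sum(1,keepdims=True);s=s*f
    return s*k["fx"]+[k["cx"],k["cy"]]
def pose(x,y,a,L):
    L=np.atleast_2d(L).astype(float);c,s=np.cos(a),np.sin(a)
    return np.c_[x+c*L[:,0]-s*L[:,1],y+s*L[:,0]+c*L[:,1],L[:,2]]
def fit(obs,x0):
    def f(v):
        return np.concatenate([(proj(c,pose(*v,L))[0]-px) for c,L,px in obs])
    q=least_squares(f,x0,loss="soft_l1");return q.x,f(q.x).reshape(-1,2)
tb=lambda u,v:(270+u*130/600,120+v*130/600)
ta=lambda u,v:(150+u/5,130+v/5)
sa=lambda u,v:(160+u*210/740,120+v*170/600)
E
cat > fit.py <<'E'
from h import *
dk=[("top",(.145,.06,.012),tb(168,70)),("top",(.145,-.06,.012),tb(312,50)),("top",(-.145,.06,.012),tb(240,418)),("top",(-.145,-.06,.012),tb(383,395)),
("side",(-.145,.06,.012),sa(487,198)),("side",(.145,.06,.012),sa(190,188)),("side",(-.145,-.06,.012),sa(486,145)),("side",(.145,-.06,.012),sa(222,130))]
bx=[("top",(.085,.095,.105),ta(58,128)),("top",(.085,-.095,.105),ta(325,103)),("top",(-.04,-.095,.105),ta(335,277)),("top",(-.04,.095,.105),ta(65,297)),
("side",(.085,.095,.105),sa(12,485)),("side",(-.04,.095,.105),sa(207,510)),("side",(-.04,-.095,.105),sa(278,325)),("side",(.085,-.095,.105),sa(122,308))]
np.set_printoptions(precision=4,suppress=True)
for n,o,x0 in(("dock",dk,(.6,-.2,0)),("box",bx,(.6,.3,0))):
    for sub in (o,o[:4],o[4:]):
        x,e=fit(sub,x0);print(n,x,"\n" ,e.round(1).tolist())
    if n=="dock":
        x,e=fit(o,x0)
        for t in(0,.01,.02,.03):print(t,proj("top",pose(*x,[(-.122+t,.042,.097),(-.122+t,-.042,.097)])),proj("side",pose(*x,[(-.122+t,.042,.097),(-.122+t,-.042,.097)])))
E
python3 fit.py
```

```text
dock [ 0.6151 -0.2589  0.0562] 
 [[-0.0, -0.2], [0.3, -0.8], [-0.6, 0.5], [1.0, 0.1], [-0.1, 0.9], [0.2, -0.2], [1.3, -0.4], [-1.6, 0.6]]
dock [ 0.615  -0.2583  0.0561] 
 [[-0.2, -0.1], [0.1, -0.7], [-0.8, 0.6], [0.8, 0.2]]
dock [ 0.6155 -0.2612  0.0543] 
 [[-0.2, 0.6], [0.2, -0.6], [1.3, -0.6], [-1.5, 0.3]]
0 [[328.9578 199.9637]
 [352.9847 196.0314]] [[292.276  151.6   ]
 [293.4368 141.1316]]
0.01 [[328.3865 197.1195]
 [352.3837 193.1996]] [[289.2445 151.478 ]
 [290.5716 141.025 ]]
0.02 [[327.8165 194.2827]
 [351.7839 190.3752]] [[286.218  151.3566]
 [287.7109 140.919 ]]
0.03 [[327.2477 191.4533]
 [351.1854 187.5581]] [[283.1966 151.2359]
 [284.8548 140.8137]]
box [ 0.6214  0.2451 -0.0196] 
 [[-1.5, -0.4], [-0.4, -0.0], [0.1, 0.3], [-1.4, 1.0], [-0.4, -1.5], [0.2, -0.7], [2.0, -0.3], [-1.2, -0.6]]
box [ 0.6219  0.2423 -0.0231] 
 [[-0.7, -0.7], [0.5, -0.2], [0.9, 0.1], [-0.6, 0.7]]
box [ 0.6208  0.2475 -0.0146] 
 [[-0.5, -0.5], [0.4, 0.1], [1.9, 0.2], [-1.5, 0.1]]
```

```bash
cat > go.py <<'E'
from h import *
from rig import r
np.set_printoptions(precision=4,suppress=True)
DOCK=(.6151,-.2585,.0560);BOX=(.6217,.2440,-.0205)
def show(): 
    s=r.read_state();print("t",round(s["time"],2),"pos",s["position"],"F",s["wrist_force"],"gap",round(s["finger_gap"],4));return s
def delta(frame,L):
    s=r.read_state();T=R.from_quat(s["tool_rot"]);w=pose(*frame,L)[0]
    yaw=np.degrees(np.arctan2(T.as_matrix()[1,0],T.as_matrix()[0,0]))
    print("world",w,"delta mm",T.inv().apply(w-s["position"])*1000,"turn",yaw-np.degrees(frame[2]),"tilt z",T.as_matrix()[:,2])
def local(frame):
    s=r.read_state();p=s["position"];c,n=np.cos(frame[2]),np.sin(frame[2]);d=p[:2]-frame[:2]
    print("local",[c*d[0]+n*d[1],-n*d[0]+c*d[1],p[2]])
E
python3 - <<'E'
from go import *
show();delta(DOCK,(-.15,0,.222));delta(DOCK,(-.15,0,.055))
E
```

```text
t 1.8 pos [ 0.2379 -0.6049  0.2225] F [0.9011 0.2209 0.4642] gap 0.087
world [ 0.4653 -0.2669  0.222 ] delta mm [ 335.3454 -231.2711    0.5413] turn 18.263545795857375 tilt z [-0.  0. -1.]
world [ 0.4653 -0.2669  0.055 ] delta mm [ 335.3485 -231.2629  167.5413] turn 18.263545795857375 tilt z [-0.  0. -1.]
```

Request:
apply_moves:
  gripper: [1, 1, 1, 1, 1, 1, 1, 1, 1, 1, 1, 1]
  delta_pos:
    - [35, -24, 0]
    - [70, -48, 0]
    - [105, -72, 0]
    - [140, -96, 0]
    - [175, -120, 0]
    - [210, -144, 0]
    - [245, -168, 0]
    - [280, -192, 0]
    - [315, -216, 0]
    - [335, -231, 0]
    - [335, -231, 0]
    - [335, -231, 0]
  turn: [2, 4, 6, 8, 10, 12, 14, 16, 18.3, 18.3, 18.3, 18.3]
  grip_force: 30

```text
time: 3.0
position: [0.4652, -0.2673, 0.2226]
tool_rot: [1.0, 0.028, -0.0, 0.0]
wrist_force: [-0.7, -0.7, -0.6]
finger_gap: 0.0025
```

Run:
```python
from go import *
show();delta(DOCK,(-.15,0,.055));local(DOCK)
import cv2
for c in("side","top"):
    k=r.camera(c);a=k["img"][:,:,::-1]
    a=a[100:220,180:360] if c=="side" else a[120:250,270:400]
    cv2.imwrite(f"pics/{c}1.png",cv2.resize(a,None,fx=4,fy=4,interpolation=2))
```

```text
t 3.0 pos [ 0.4652 -0.2673  0.2226] F [-0.68   -0.6642 -0.6489] gap 0.0025
world [ 0.4653 -0.2669  0.055 ] delta mm [  0.2218  -0.4093 167.6246] turn 0.026528740066529277 tilt z [-0.0001 -0.0004 -1.    ]
local [np.float64(-0.15020405982831772), np.float64(-0.0003501123463620411), np.float64(0.22262476454868704)]
```

View pics/side1.png

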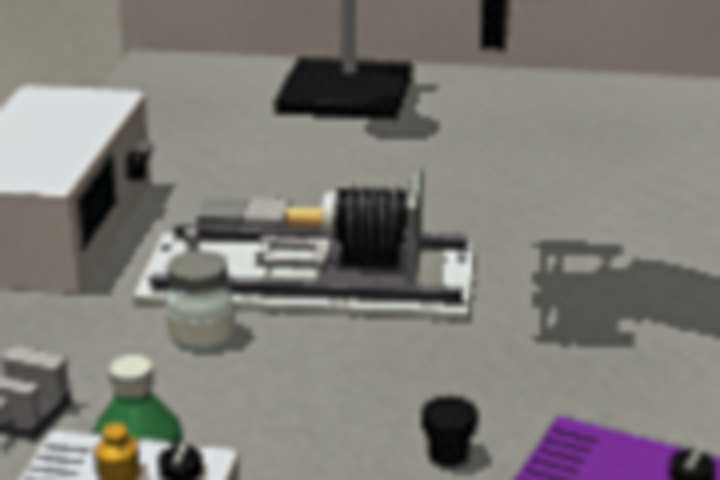

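View pics/top1.png

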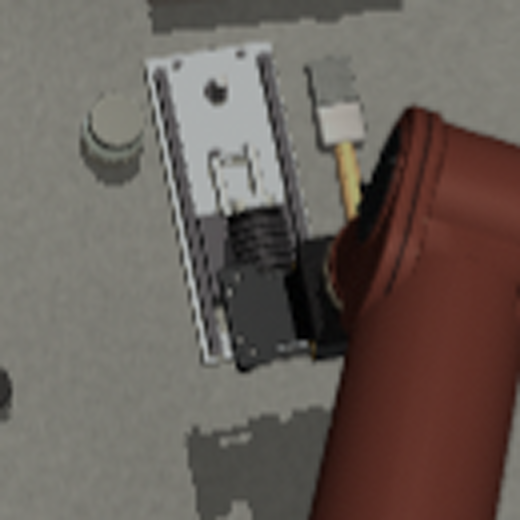

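Run:
```python
from go import *
print(proj("side",[(.4652,-.2673,.2226),(.4652,-.2673,.3)]),proj("top",[(.4652,-.2673,.2226)]))
import cv2
k=r.camera("side");cv2.imwrite("pics/side2.png",k["img"][:,:,::-1]);show()
```

```text
[[302.7486 111.0801]
 [303.7541  87.3968]] [[350.5524 199.6217]]
t 3.15 pos [ 0.4643 -0.2686  0.2225] F [-0.4972 -1.1209  0.0095] gap 0.0005
```

View pics/side2.png

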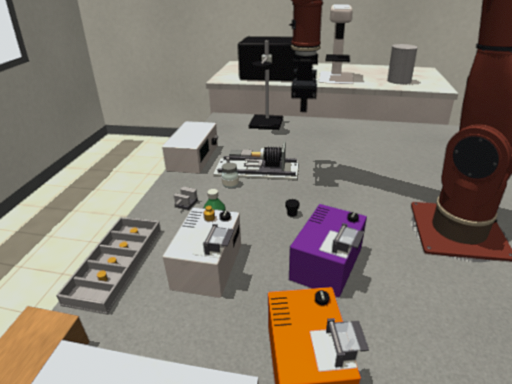

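Request:
apply_moves:
  gripper: [1, 1, 1, 1, 1, 1, 1]
  delta_pos:
    - [0, 0, 40]
    - [0, 0, 80]
    - [0, 0, 120]
    - [0, 0, 155]
    - [0, 0, 167]
    - [0, 0, 167]
    - [10, 0, 167]
  turn: [0, 0, 0, 0, 0, 0, 0]

```text
time: 3.85
position: [0.4751, -0.2679, 0.057]
tool_rot: [1.0, 0.027, 0.0, 0.0]
wrist_force: [0.1, -0.8, 0.0]
finger_gap: 0.0003
```

Request:
apply_moves:
  gripper: [1, 1, 1, 1, 1, 1, 1, 1, 1, 1, 1, 1]
  delta_pos:
    - [8, 0, 0]
    - [16, 0, 0]
    - [24, 0, 0]
    - [32, 0, 0]
    - [38, 0, 0]
    - [44, 0, 0]
    - [50, 0, 0]
    - [56, 0, 0]
    - [62, 0, 0]
    - [68, 0, 0]
    - [74, 0, 0]
    - [80, 0, 0]
  turn: [0, 0, 0, 0, 0, 0, 0, 0, 0, 0, 0, 0]

```text
time: 5.05
position: [0.5554, -0.2621, 0.0554]
tool_rot: [1.0, 0.028, -0.0, -0.0]
wrist_force: [-3.0, 1.7, 0.5]
finger_gap: 0.0007
```

Run:
```python
from go import *
show();local(DOCK)
import cv2
k=r.camera("side");cv2.imwrite("pics/side3.png",cv2.resize(k["img"][100:220,180:360,::-1],None,fx=4,fy=4,interpolation=2))
```

```text
t 5.05 pos [ 0.5554 -0.2621  0.0554] F [-2.9998  1.7496  0.5372] gap 0.0007
local [np.float64(-0.05981757396614902), np.float64(-0.0002333175620975233), np.float64(0.05543478028473696)]
```

View pics/side3.png

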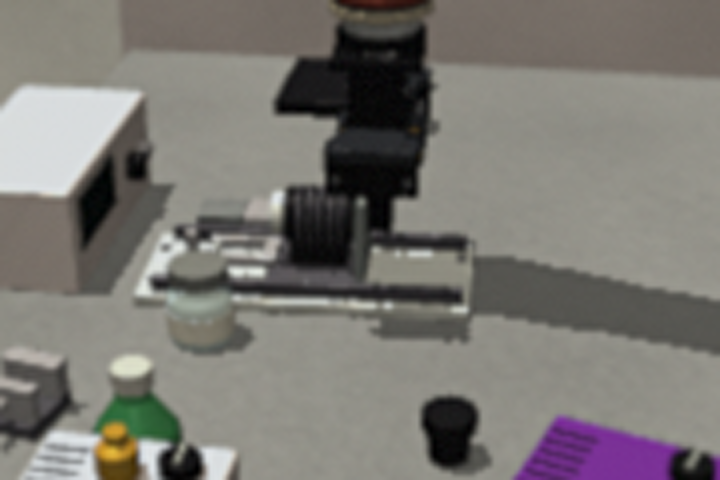

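Request:
apply_moves:
  gripper: [1, 1, 1, 1, 1, 1]
  delta_pos:
    - [5, 0, 0]
    - [10, 0, 0]
    - [15, 0, 0]
    - [20, 0, 0]
    - [25, 0, 0]
    - [28, 0, 0]
  turn: [0, 0, 0, 0, 0, 0]

```text
time: 5.7
position: [0.5828, -0.2606, 0.0555]
tool_rot: [1.0, 0.028, -0.001, -0.0]
wrist_force: [-5.3, 1.5, 2.9]
finger_gap: 0.0003
```

Request:
apply_moves:
  gripper: [1, 1, 1]
  delta_pos:
    - [2, 0, 0]
    - [4, 0, 0]
    - [6, 0, 0]
  turn: [0, 0, 0]

```text
time: 6.0
position: [0.5887, -0.2603, 0.0555]
tool_rot: [1.0, 0.028, -0.0, -0.0]
wrist_force: [-5.1, 2.8, 2.0]
finger_gap: 0.0005
```

Request:
apply_moves:
  gripper: [1, 1]
  delta_pos:
    - [1.5, 0, 0]
    - [3, 0, 0]
  turn: [0, 0]

```text
time: 6.2
position: [0.5918, -0.2601, 0.0555]
tool_rot: [1.0, 0.028, -0.0, -0.0]
wrist_force: [-3.9, 2.0, 1.4]
finger_gap: 0.0004
```

Request:
apply_moves:
  gripper: [1, 1]
  delta_pos:
    - [1.5, 0, 0]
    - [3, 0, 0]
  turn: [0, 0]

```text
time: 6.4
position: [0.5949, -0.2599, 0.0555]
tool_rot: [1.0, 0.028, -0.0, -0.0]
wrist_force: [-4.6, 1.5, 2.2]
finger_gap: 0.0008
```

Run:
```python
from go import *
show();local(DOCK)
import cv2
k=r.camera("side");cv2.imwrite("pics/side4.png",cv2.resize(k["img"][130:200,200:310,::-1],None,fx=7,fy=7,interpolation=2))
```

```text
t 6.4 pos [ 0.5949 -0.2599  0.0555] F [-4.5957  1.4888  2.1851] gap 0.0008
local [np.float64(-0.020241740414342766), np.float64(-0.0002842133322545695), np.float64(0.055487502429480834)]
```

View pics/side4.png

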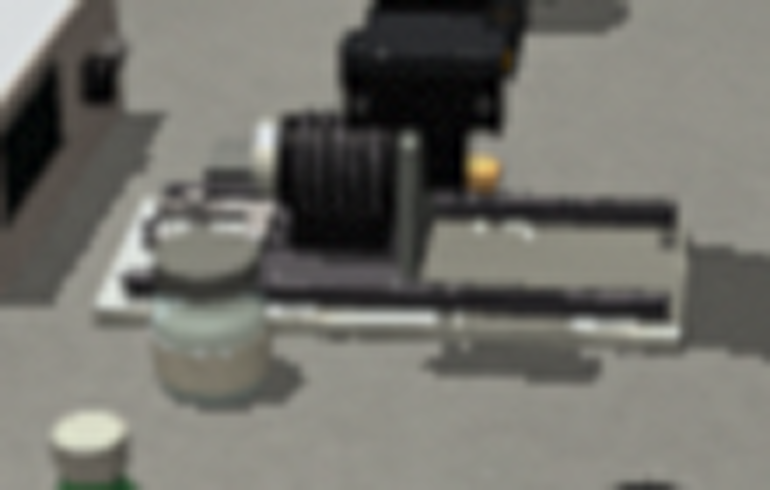

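Request:
apply_moves:
  gripper: [1, 1]
  delta_pos:
    - [1.5, 0, 0]
    - [3, 0, 0]
  turn: [0, 0]

```text
time: 6.65
position: [0.5979, -0.2598, 0.0554]
tool_rot: [1.0, 0.028, -0.0, -0.0]
wrist_force: [-4.3, 1.8, 0.9]
finger_gap: 0.0006
```

Request:
apply_moves:
  gripper: [1, 1]
  delta_pos:
    - [1.5, 0, 0]
    - [3, 0, 0]
  turn: [0, 0]

```text
time: 6.85
position: [0.6011, -0.2596, 0.0555]
tool_rot: [1.0, 0.028, 0.0, -0.0]
wrist_force: [-3.1, 2.3, -0.5]
finger_gap: 0.0007
```

Request:
apply_moves:
  gripper: [1, 1]
  delta_pos:
    - [1.5, 0, 0]
    - [3, 0, 0]
  turn: [0, 0]

```text
time: 7.05
position: [0.6042, -0.2597, 0.0555]
tool_rot: [1.0, 0.028, 0.0, 0.0]
wrist_force: [-1.7, 1.3, -0.7]
finger_gap: 0.0007
```

Request:
apply_moves:
  gripper: [1, 1]
  delta_pos:
    - [1.5, 0, 0]
    - [3, 0, 0]
  turn: [0, 0]

```text
time: 7.25
position: [0.6071, -0.2596, 0.0556]
tool_rot: [1.0, 0.028, 0.0, 0.0]
wrist_force: [-2.3, 0.3, -0.4]
finger_gap: 0.0006
```

Run:
```python
from go import *
show();local(DOCK)
import cv2
k=r.camera("side");cv2.imwrite("pics/side5.png",cv2.resize(k["img"][130:200,200:310,::-1],None,fx=7,fy=7,interpolation=2))
for t in(.08,.09,.1,.11):print(t,((proj("side",pose(*DOCK,[(-.122+t,.042,.097),(-.122+t,.042,.03)]))-[200,130])*7).tolist())
```

```text
t 7.25 pos [ 0.6071 -0.2596  0.0556] F [-2.2948  0.3253 -0.3991] gap 0.0006
local [np.float64(-0.008017119610577599), np.float64(-0.0006820961070892369), np.float64(0.05561078492958588)]
0.08 [[477.0285408033314, 144.8227345551703], [477.59188816118154, 268.9829097463237]]
0.09 [[456.1025074877162, 144.00331462555468], [457.23401929040267, 268.0678426943888]]
0.1 [[435.2166224365714, 143.18853600244148], [436.9140106066908, 267.1561034383368]]
0.11 [[414.37145127788745, 142.37840201120957], [416.63238293538416, 266.2477056816359]]
```

View pics/side5.png

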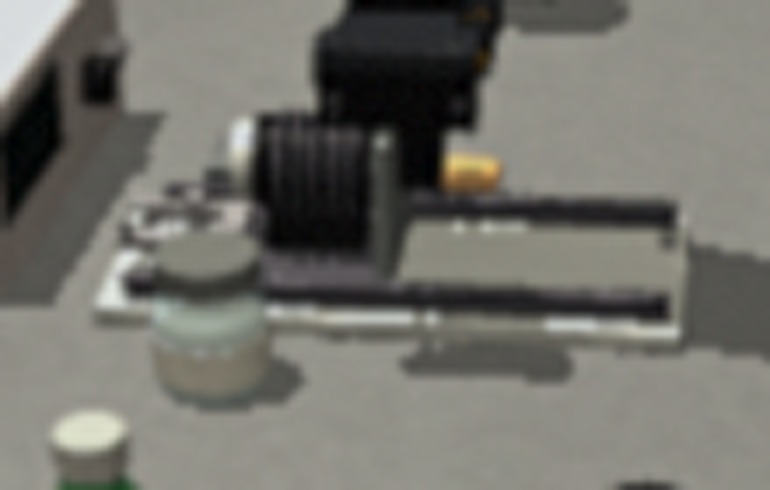

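Request:
apply_moves:
  gripper: [1, 1]
  delta_pos:
    - [1.5, 0, 0]
    - [3, 0, 0]
  turn: [0, 0]

```text
time: 7.5
position: [0.61, -0.2594, 0.0556]
tool_rot: [1.0, 0.028, 0.0, 0.0]
wrist_force: [-2.5, 0.2, 0.3]
finger_gap: 0.0007
```

Request:
apply_moves:
  gripper: [1, 1]
  delta_pos:
    - [1.5, 0, 0]
    - [3, 0, 0]
  turn: [0, 0]

```text
time: 7.7
position: [0.6122, -0.2593, 0.0556]
tool_rot: [1.0, 0.028, -0.001, -0.0]
wrist_force: [-12.1, 1.4, 7.3]
finger_gap: 0.0005
```

Run:
```python
from go import *
show();local(DOCK)
import cv2,pickle
d={}
for c,s in(("side",(130,200,200,310)),("top",(120,220,280,380))):
    k=r.camera(c);d[c]=k;f=7 if c=="side" else 6
    cv2.imwrite(f"pics/{c}6.png",cv2.resize(k["img"][s[0]:s[1],s[2]:s[3],::-1],None,fx=f,fy=f,interpolation=2))
p=r.read_state()["position"];print((proj("side",[p,p+[0,0,.04]])-[200,130])*7,(proj("top",[p,p+[0,0,.04]])-[280,120])*6)
```

```text
t 7.7 pos [ 0.6122 -0.2593  0.0556] F [-12.1342   1.4193   7.3285] gap 0.0005
local [np.float64(-0.002963185250180104), np.float64(-0.0006515866123933934), np.float64(0.055594120557083335)]
[[408.5574 179.7738]
 [407.1154 106.6621]] [[312.6897 285.6685]
 [324.6254 268.7398]]
```

View pics/side6.png

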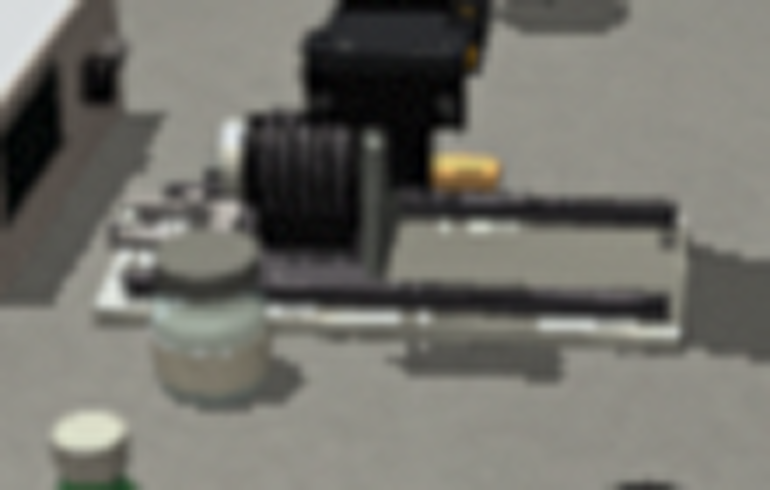

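View pics/top6.png

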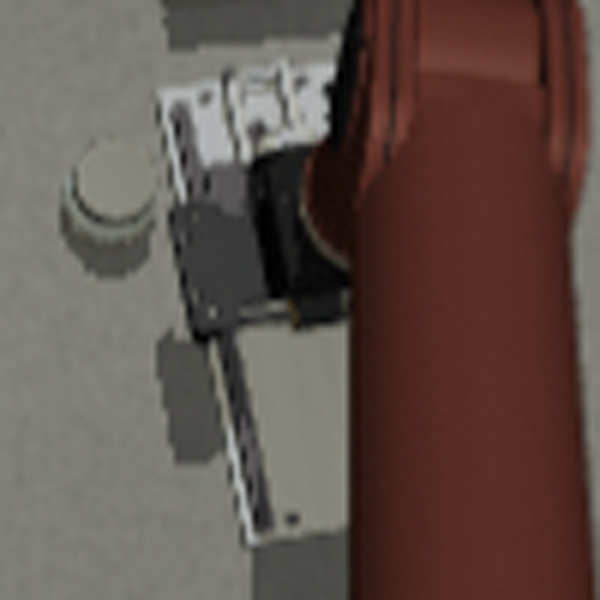

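Run:
```python
from go import *
for L in [(-.145,.06,.012),(.145,.06,.012),(-.145,.06,0),(.145,-.06,.012),(-.145,-.06,.012),(.088,0,.046),(.088,0,.012),(0.007,.042,.097),(0.007,-.042,.097)]:
  w=pose(*DOCK,L);print(L,((proj("side",w)-[200,130])*7).round(0),((proj("top",w)-[280,120])*6).round(),((proj("top",w)-[270,120])*600/130).round())
```

```text
(-0.145, 0.06, 0.012) [[687. 329.]] [[248. 546.]] [[237. 420.]]
(0.145, 0.06, 0.012) [[ 98. 302.]] [[158.  90.]] [[167.  69.]]
(-0.145, 0.06, 0) [[686. 351.]] [[245. 549.]] [[234. 423.]]
(0.145, -0.06, 0.012) [[149. 193.]] [[347.  60.]] [[313.  46.]]
(-0.145, -0.06, 0.012) [[695. 215.]] [[443. 514.]] [[387. 396.]]
(0.088, 0, 0.046) [[230. 190.]] [[279. 146.]] [[261. 112.]]
(0.088, 0, 0.012) [[234. 250.]] [[270. 162.]] [[254. 125.]]
(0.007, 0.042, 0.097) [[375. 141.]] [[250. 263.]] [[238. 202.]]
(0.007, -0.042, 0.097) [[398.  69.]] [[391. 240.]] [[347. 185.]]
```

Request:
apply_moves:
  gripper: [1, 1, 1, 1, 1, 1, 1, 1, 1, 1]
  delta_pos:
    - [-5, 0, 0]
    - [-40, 0, 0]
    - [-80, 0, 0]
    - [-110, 0, -40]
    - [-110, 50, -80]
    - [-110, 100, -120]
    - [-110, 150, -150]
    - [-110, 200, -170]
    - [-110, 240, -170]
    - [-110, 240, -170]
  turn: [0, 0, 0, 0, 0, 0, 0, 0, 0, 0]

```text
time: 8.8
position: [0.5156, -0.5097, 0.2274]
tool_rot: [1.0, 0.026, 0.001, 0.002]
wrist_force: [-0.8, -1.0, -0.8]
finger_gap: 0.0004
```

Run:
```python
from go import *
show();local(DOCK)
import cv2,pickle
d={}
for c,s in(("side",(130,190,200,300)),("top",(125,205,295,375))):
    k=r.camera(c);d[c]=k;f=7
    cv2.imwrite(f"pics/{c}7.png",cv2.resize(k["img"][s[0]:s[1],s[2]:s[3],::-1],None,fx=f,fy=f,interpolation=2))
```

```text
t 8.8 pos [ 0.5156 -0.5097  0.2274] F [-0.7994 -0.9976 -0.7556] gap 0.0004
local [np.float64(-0.11344460362326803), np.float64(-0.24524800856566864), np.float64(0.2273661493430114)]
```

View pics/side7.png

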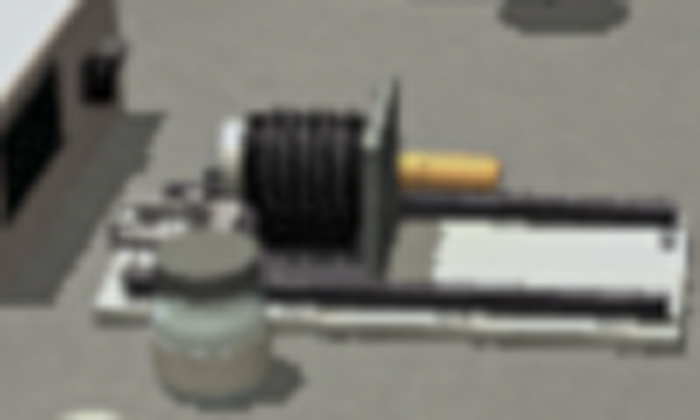

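View pics/top7.png

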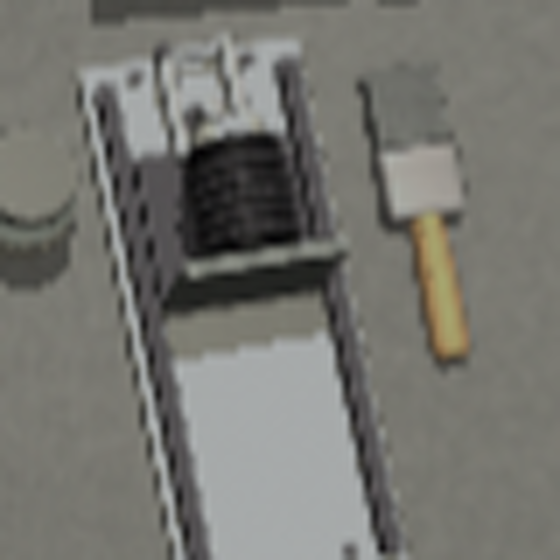

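Run:
```python
from go import *
import cv2
k=r.camera("top");t=k["img"][:,:,::-1].copy();k=r.camera("side");s=k["img"][:,:,::-1].copy()
A=cv2.resize(t[150:210,150:230],None,fx=9,fy=9,interpolation=2);B=cv2.resize(s[190:290,165:245],None,fx=6,fy=6,interpolation=2)
pts=[(-.056,.068,.136),(-.056,.012,.136),(-.010,.068,.138),(-.010,.012,.138),(-.04,.095,.105),(-.04,-.095,.105),(.085,.095,.105),(.085,-.095,.105)]
for L in pts:
    w=pose(*BOX,L)
    a=(proj("top",w)[0]-[150,150]+.5)*9;b=(proj("side",w)[0]-[165,190]+.5)*6
    cv2.circle(A,tuple(a.astype(int)),3,(0,0,255),1);cv2.circle(B,tuple(b.astype(int)),3,(0,0,255),1)
cv2.imwrite("pics/topG.png",A);cv2.imwrite("pics/sideG.png",B)
```

```text
(no output)
```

View pics/topG.png

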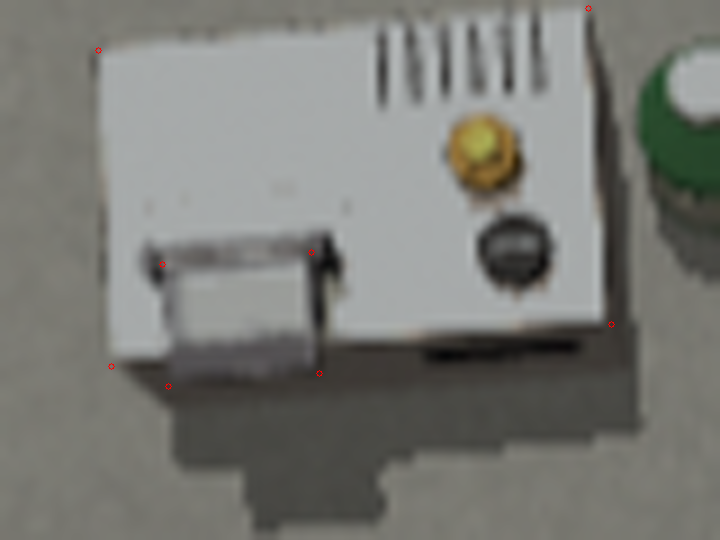

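View pics/sideG.png

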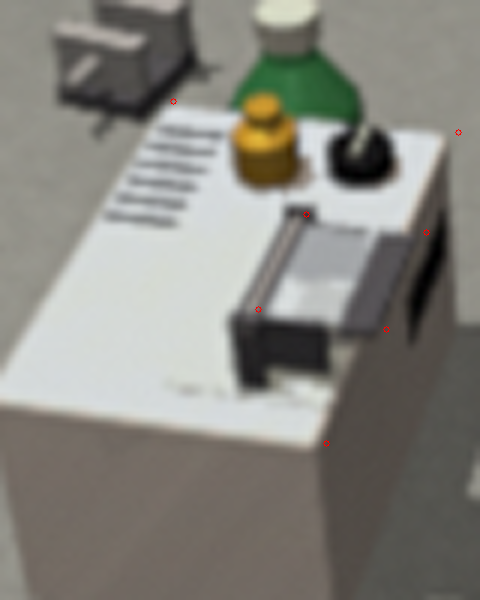

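Run:
```python
from go import *
t=lambda u,v:(u/9+149.5,v/9+149.5)
s=lambda u,v:(u/6+164.5,v/6+189.5)
T=[("top",(.085,.095,.105),t(97,53)),("top",(.085,-.095,.105),t(588,10)),("top",(-.04,-.095,.105),t(603,319)),("top",(-.04,.095,.105),t(108,360)),("top",(-.056,.068,.136),t(172,378)),("top",(-.056,.012,.136),t(317,367))]
S=[("side",(.085,.095,.105),s(0,402)),("side",(-.04,.095,.105),s(318,447)),("side",(-.04,-.095,.105),s(445,138)),("side",(.085,-.095,.105),s(165,105)),("side",(-.056,.068,.136),s(382,335)),("side",(-.056,.012,.136),s(415,236))]
for o in(T+S,T,S):
    x,e=fit(o,BOX);print(x,e.round(1).tolist())
```

```text
[ 0.6239  0.2459 -0.0144] [[-0.6, -0.7], [-0.6, -0.8], [0.4, -0.1], [-0.1, 0.3], [-0.8, 0.5], [-0.2, 0.2], [-2.6, -0.3], [0.4, -0.2], [1.0, -0.7], [0.1, -0.1], [-0.3, -0.5], [0.9, -0.3]]
[ 0.6235  0.2447 -0.0232] [[-0.0, -0.9], [-0.1, -0.5], [0.6, 0.2], [0.2, 0.2], [-0.6, 0.4], [-0.0, 0.3]]
[ 0.6241  0.2468 -0.0097] [[-2.8, 0.2], [0.4, 0.1], [0.7, -0.6], [-0.3, 0.1], [-0.3, -0.2], [0.8, -0.1]]
```

```bash
sed -i 's/BOX=.*/BOX=(.6245,.2455,-.020)/' go.py
python3 - <<'E'
from go import *
show();delta(BOX,(-.092,.04,.225));delta(BOX,(-.092,.04,.088))
E
```

```text
t 9.0 pos [ 0.5166 -0.5051  0.2253] F [-0.9443  1.4822 -0.3459] gap 0.0002
world [0.5333 0.2873 0.225 ] delta mm [  60.0137 -790.3621    0.3638] turn 4.278619661358532 tilt z [ 0.0008  0.     -1.    ]
world [0.5333 0.2873 0.088 ] delta mm [  59.8981 -790.3618  137.3637] turn 4.278619661358532 tilt z [ 0.0008  0.     -1.    ]
```

Request:
apply_moves:
  gripper: [1, 1, 1, 1, 1, 1, 1, 1, 1, 1, 1, 1]
  delta_pos:
    - [4, -45, -10]
    - [8, -90, -20]
    - [12, -135, -20]
    - [16, -180, -20]
    - [20, -225, -20]
    - [24, -270, -20]
    - [28, -315, -20]
    - [32, -360, -20]
    - [36, -405, -20]
    - [40, -450, -20]
    - [44, -495, -20]
    - [48, -540, -20]
  turn: [0.4, 0.8, 1.2, 1.6, 2, 2.4, 2.8, 3.2, 3.6, 4, 4.3, 4.3]

```text
time: 10.2
position: [0.5333, 0.0404, 0.2458]
tool_rot: [1.0, -0.009, 0.001, 0.0]
wrist_force: [0.7, 0.6, -0.3]
finger_gap: 0.0003
```

Run:
```python
from go import *
show();delta(BOX,(-.092,.04,.225))
```

```text
t 10.2 pos [0.5333 0.0404 0.2458] F [ 0.6896  0.6141 -0.3227] gap 0.0003
world [0.5333 0.2873 0.225 ] delta mm [  -4.3468 -246.9406   20.7333] turn 0.14288898897986324 tilt z [ 0.0012 -0.0004 -1.    ]
```

Request:
apply_moves:
  gripper: [1, 1, 1, 1, 1, 1, 1, 1, 1, 1, 1, 1]
  delta_pos:
    - [-4, -45, 0]
    - [-4, -90, 0]
    - [-4, -135, 0]
    - [-4, -180, 0]
    - [-4, -225, 10]
    - [-4, -247, 20]
    - [-4, -247, 50]
    - [-4, -247, 80]
    - [-4, -247, 110]
    - [-4, -247, 140]
    - [-4, -247, 158]
    - [-4, -247, 158]
  turn: [0, 0, 0, 0, 0, 0, 0, 0, 0, 0, 0, 0]

```text
time: 11.4
position: [0.5324, 0.2841, 0.0851]
tool_rot: [1.0, -0.009, -0.002, 0.001]
wrist_force: [-1.1, 0.2, 0.5]
finger_gap: 0.0007
```

Run:
```python
from go import *
show();local(BOX);delta(BOX,(-.068,.04,.088))
import cv2
k=r.camera("side");cv2.imwrite("pics/side8.png",cv2.resize(k["img"][170:290,165:285,::-1],None,fx=5,fy=5,interpolation=2))
k=r.camera("top");cv2.imwrite("pics/top8.png",cv2.resize(k["img"][140:240,140:260,::-1],None,fx=5,fy=5,interpolation=2))
```

```text
t 11.4 pos [0.5324 0.2841 0.0851] F [-1.0866  0.1631  0.4796] gap 0.0007
local [np.float64(-0.09288726310530937), np.float64(0.03674972907566409), np.float64(0.08505843796640804)]
world [0.5573 0.2869 0.088 ] delta mm [24.8843 -3.1779 -3.0437] turn 0.15380035280489968 tilt z [-0.0039 -0.0018 -1.    ]
```

View pics/side8.png

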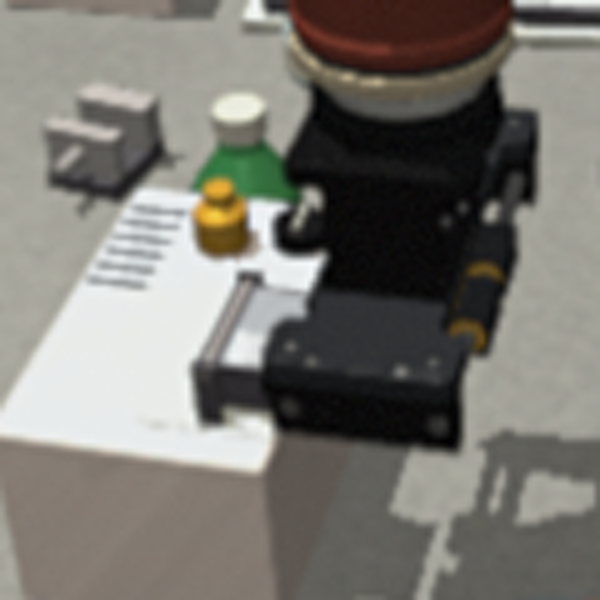

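View pics/top8.png

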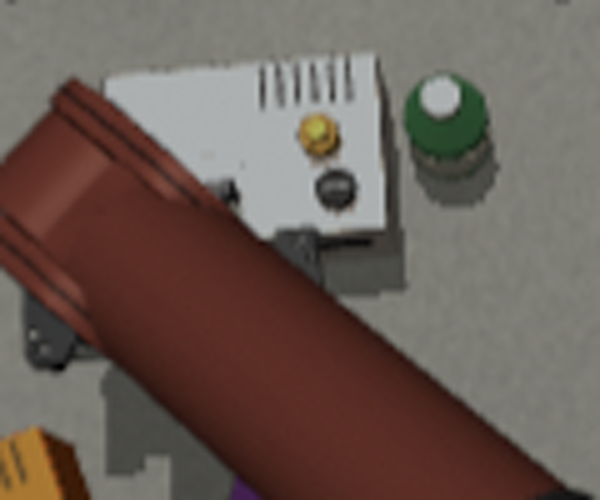

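Request:
apply_moves:
  gripper: [1, 1, 1, 1, 1]
  delta_pos:
    - [6, -3, 0]
    - [12, -3, 0]
    - [17, -3, 0]
    - [21, -3, 0]
    - [23, -3, 0]
  turn: [0, 0, 0, 0, 0]

```text
time: 12.0
position: [0.559, 0.2865, 0.0877]
tool_rot: [1.0, -0.01, 0.0, -0.0]
wrist_force: [-0.4, 0.1, 0.1]
finger_gap: 0.0008
```

Request:
apply_moves:
  gripper: [1, 1, 1]
  delta_pos:
    - [1, 0, 0]
    - [2, 0, 0]
    - [3, 0, 0]
  turn: [0, 0, 0]

```text
time: 12.3
position: [0.5596, 0.2866, 0.0872]
tool_rot: [1.0, -0.009, -0.002, 0.0]
wrist_force: [-9.7, -1.4, 4.7]
finger_gap: 0.0005
```

Request:
apply_moves:
  gripper: [1, 1, 1, 1]
  delta_pos:
    - [1, 0, -2]
    - [1.5, 0, -4]
    - [2, 0, -6]
    - [2.5, 0, -8]
  turn: [0, 0, 0, 0]

```text
time: 12.7
position: [0.5599, 0.2865, 0.094]
tool_rot: [1.0, -0.009, -0.003, 0.001]
wrist_force: [-12.5, -1.8, -1.5]
finger_gap: 0.0002
```

Run:
```python
from go import *
show();local(BOX)
import cv2
k=r.camera("side");cv2.imwrite("pics/side9.png",cv2.resize(k["img"][200:290,165:285,::-1],None,fx=6,fy=6,interpolation=2))
```

```text
t 12.7 pos [0.5599 0.2865 0.094 ] F [-12.5025  -1.8403  -1.47  ] gap 0.0002
local [np.float64(-0.06536541021905394), np.float64(0.039681467909739296), np.float64(0.09402553884938679)]
```

View pics/side9.png

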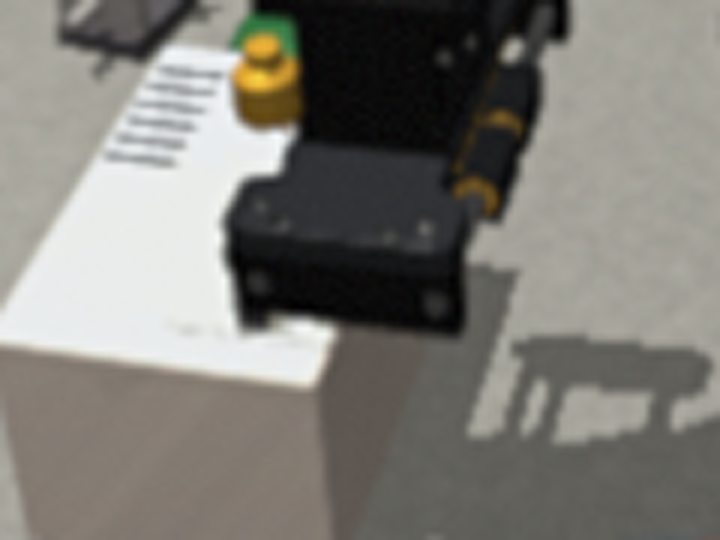

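Request:
apply_moves:
  gripper: [1, 1, 1, 1, 1, 1]
  delta_pos:
    - [0.5, 0, -3]
    - [1, 0, -6]
    - [2, 0, -9]
    - [3.5, 0, -12]
    - [5, 0, -15]
    - [7, 0, -18]
  turn: [0, 0, 0, 0, 0, 0]

```text
time: 13.35
position: [0.5668, 0.2865, 0.1128]
tool_rot: [1.0, -0.009, -0.003, 0.001]
wrist_force: [-15.8, -3.3, 6.6]
finger_gap: 0.0004
```

Run:
```python
from go import *
show();local(BOX)
import cv2
k=r.camera("side");cv2.imwrite("pics/side10.png",cv2.resize(k["img"][190:290,165:285,::-1],None,fx=6,fy=6,interpolation=2))
```

```text
t 13.35 pos [0.5668 0.2865 0.1128] F [-15.8453  -3.3125   6.6414] gap 0.0004
local [np.float64(-0.058475845547503735), np.float64(0.039879586056155644), np.float64(0.11282400813930249)]
```

View pics/side10.png

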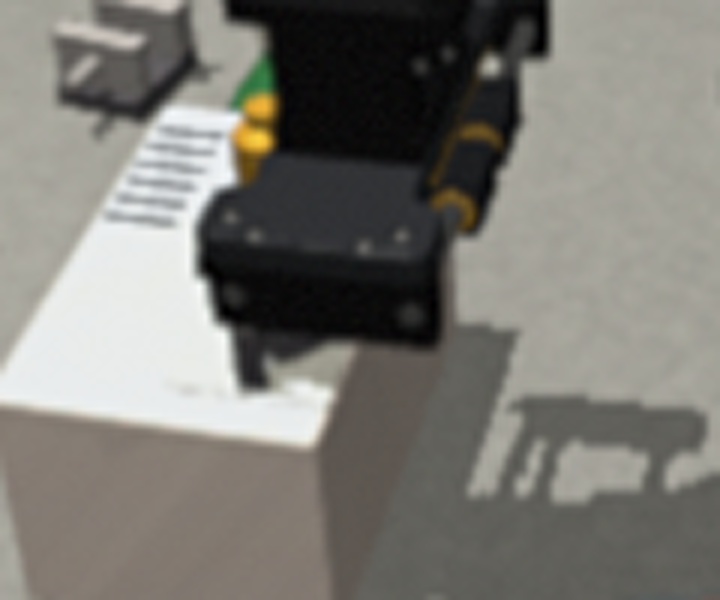

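Request:
apply_moves:
  gripper: [1, 1, 1, 1, 1]
  delta_pos:
    - [2, 0, 0]
    - [4, 0, 0]
    - [6, 0, 0]
    - [8, 0, 0]
    - [10, 0, 0]
  turn: [0, 0, 0, 0, 0]

```text
time: 13.9
position: [0.5787, 0.2872, 0.1136]
tool_rot: [1.0, -0.009, -0.002, 0.0]
wrist_force: [-8.5, 0.7, 5.3]
finger_gap: 0.0006
```

Run:
```python
from go import *
show();local(BOX)
import cv2
k=r.camera("side");cv2.imwrite("pics/side11.png",cv2.resize(k["img"][190:290,165:285,::-1],None,fx=6,fy=6,interpolation=2))
```

```text
t 13.9 pos [0.5787 0.2872 0.1136] F [-8.4871  0.661   5.2876] gap 0.0006
local [np.float64(-0.046618393051277005), np.float64(0.04073128763252893), np.float64(0.11358737141353574)]
```

View pics/side11.png

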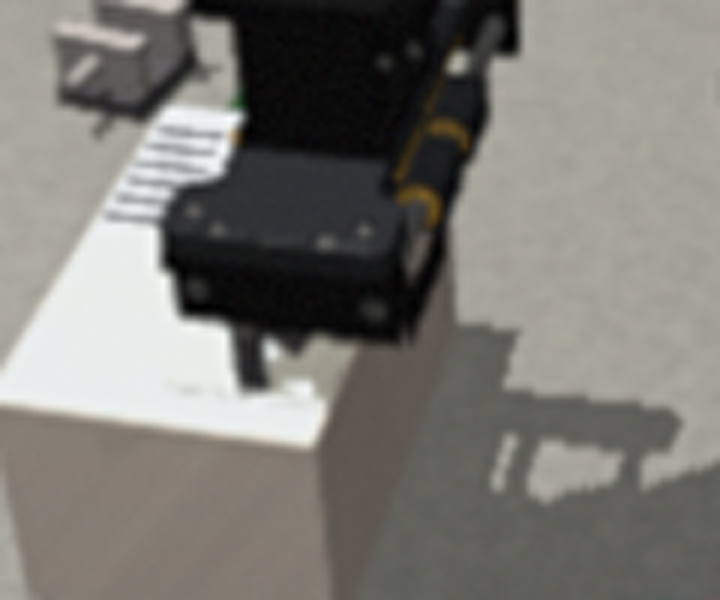

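Request:
apply_moves:
  gripper: [1, 1, 1]
  delta_pos:
    - [1.5, 0, 0]
    - [3, 0, 0]
    - [4, 0, 0]
  turn: [0, 0, 0]

```text
time: 14.25
position: [0.5826, 0.2871, 0.1136]
tool_rot: [1.0, -0.009, -0.002, 0.0]
wrist_force: [-8.7, 0.7, 4.2]
finger_gap: 0.0005
```

Request:
apply_moves:
  gripper: [1, 1]
  delta_pos:
    - [1, 0, 0]
    - [2, 0, 0]
  turn: [0, 0]

```text
time: 14.45
position: [0.5832, 0.2871, 0.1135]
tool_rot: [1.0, -0.009, -0.003, 0.0]
wrist_force: [-16.5, -0.7, 9.8]
finger_gap: 0.0004
```

Request:
apply_moves:
  gripper: [1, 1]
  delta_pos:
    - [1.5, 0, 0]
    - [3, 0, 0]
  turn: [0, 0]

```text
time: 14.65
position: [0.5837, 0.2872, 0.1133]
tool_rot: [1.0, -0.008, -0.005, 0.001]
wrist_force: [-28.4, -3.8, 17.3]
finger_gap: 0.0007
```

Run:
```python
from go import *
show();local(BOX)
```

```text
t 14.65 pos [0.5837 0.2872 0.1133] F [-28.3624  -3.8439  17.2623] gap 0.0007
local [np.float64(-0.04162593097853553), np.float64(0.04085867317500341), np.float64(0.11333416424247328)]
```

Request:
apply_moves:
  gripper: [1, 1, 1, 1, 1, 1, 1, 1, 1, 1]
  delta_pos:
    - [-6, 0, 0]
    - [-14, 0, 0]
    - [-22, 0, 0]
    - [-30, 0, 0]
    - [-40, 0, 0]
    - [-60, 0, 0]
    - [-80, 0, 0]
    - [-80, 0, -40]
    - [-80, 40, -80]
    - [-80, 80, -110]
  turn: [0, 0, 0, 0, 0, 0, 0, 0, 0, 0]

```text
time: 15.65
position: [0.508, 0.2135, 0.2217]
tool_rot: [1.0, -0.008, 0.001, -0.001]
wrist_force: [1.8, -0.7, 0.1]
finger_gap: 0.0007
```

Request:
apply_moves:
  gripper: [1, 1, 1, 1, 1, 1, 1]
  delta_pos:
    - [0, 45, 0]
    - [0, 90, 0]
    - [0, 135, 0]
    - [0, 180, 0]
    - [0, 200, 0]
    - [0, 200, 0]
    - [0, 200, 0]
  turn: [0, 0, 0, 0, 0, 0, 0]

```text
time: 16.35
position: [0.5045, 0.0129, 0.22]
tool_rot: [1.0, -0.01, 0.001, -0.0]
wrist_force: [0.1, 0.4, 0.3]
finger_gap: 0.0005
```

Run:
```python
from go import *
show()
import cv2
k=r.camera("side");cv2.imwrite("pics/side12.png",cv2.resize(k["img"][200:280,165:255,::-1],None,fx=7,fy=7,interpolation=2));cv2.imwrite("pics/side12f.png",k["img"][:,:,::-1])
k=r.camera("top");cv2.imwrite("pics/top12.png",cv2.resize(k["img"][120:210,150:390,::-1],None,fx=3.3,fy=3.3,interpolation=2))
```

```text
t 16.35 pos [0.5045 0.0129 0.22  ] F [0.0998 0.4043 0.2871] gap 0.0005
```

View pics/side12.png

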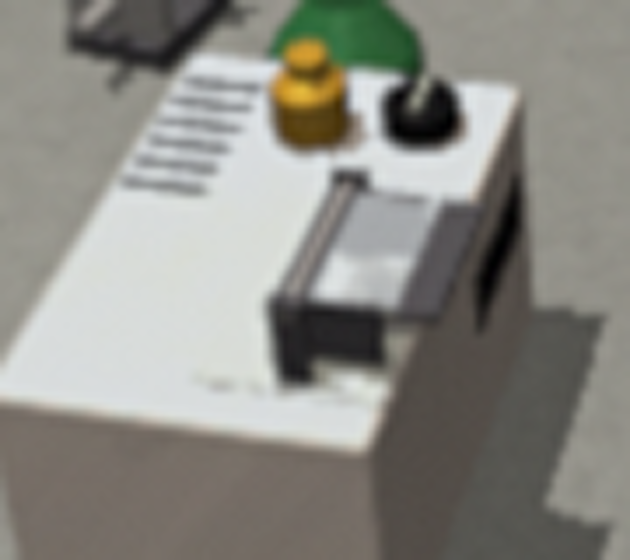

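View pics/top12.png

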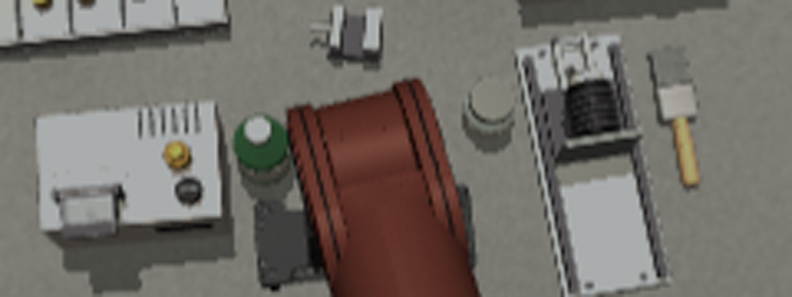

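View pics/side12f.png

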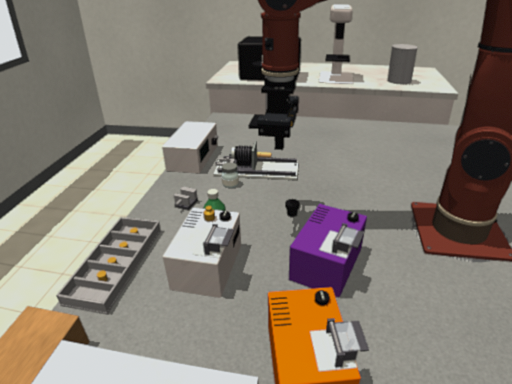

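Run:
```python
from go import *
import cv2
out=[]
for c,s in(("side",(225,255,200,240)),("top",(172,194,163,193))):
    a=D[c]["img"][s[0]:s[1],s[2]:s[3],::-1];b=r.camera(c)["img"][s[0]:s[1],s[2]:s[3],::-1]
    d=cv2.absdiff(a,b);print(c,d.max(),np.argwhere(d.max(2)>25).tolist()[:20])
    f=9 if c=="side" else 12
    out.append(cv2.resize(np.hstack([a,b]),(720,270 if c=="side" else 264),interpolation=2))
    w=[pose(*BOX,(-.034+.02*np.sin(q),.04,.105+.02*np.cos(q))) for q in(-.3,.3)];print([(proj(c,x)[0]-[s[2],s[0]]).round(1) for x in w])
cv2.imwrite("pics/cmp.png",np.vstack(out))
```

```text
side 15 []
[array([24.1, 14.9]), array([18.8, 14.2])]
top 14 []
[array([13.5, 15. ]), array([13.3, 11.6])]
```

View pics/cmp.png

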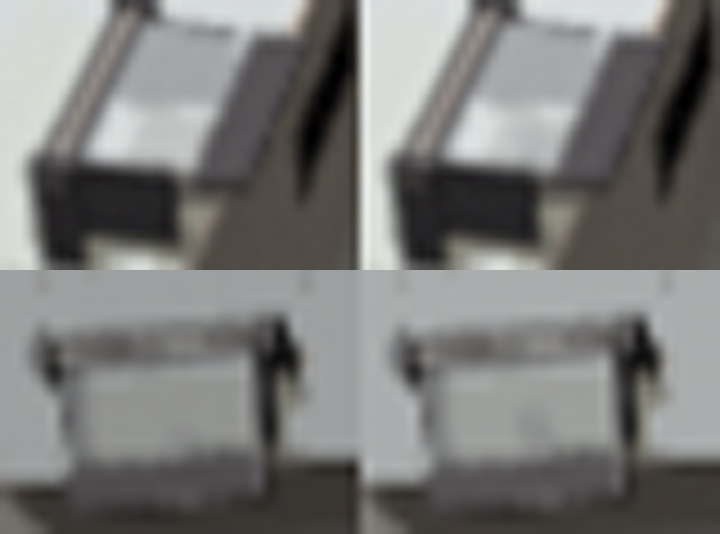

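Run:
```python
from rig import r
print(r.job_done())
```

```text
the job is handed in; nothing more can be done
None
```

The lamp carriage is docked, the toggle is on, the guard is shut again, and the job is handed in after about 16.5 s of the 48 s. No verdict was reported.

- **Carriage:** I pushed it with shut fingers until the force jumped from about 3 N to 12 N at the front stop. The top picture shows the latch bar square across the hook's mouth; the pin shows only as a dark spot inside the hook.
- **Guard and toggle:** The moves keep the tool pointing straight down, so the tilted-finger way under the lip was not available. I pressed upright shut fingers against the lip's front edge, dragged it up and pushed in under it. I kept pushing until the toggle met its stop, at 28 N, with the finger face at box x -32 mm, where it should be for "on". Then I backed straight out.
- **Last checks:**
  - The guard looks the same as in its first, shut picture.
  - A faint spot under the clear plate has appeared where the "on" tip should be, within about 1.5 pixels. It is weak, so the stop position and force are the stronger evidence.
  - The bottle, jar, brush, clamp, weight and eyepiece appear where they were, by eye.
  - The arm is clear, and the wrist force is below 0.5 N.
- **Disagreement:** My dock position, fitted from the base corners, put the stop about 19 mm too early along the push. The base plate does not seem to be centred on the dock origin, so I relied on the contact force instead.

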